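Dip the bath with the gauge rod and show the reading

ROBOT

A 6-joint arm with a two-finger parallel gripper is mounted at the origin on the work surface. World frame = base frame: x ahead of the robot, y to its left, z up, the work surface at z = 0. Lengths are in m, angles in rad, forces in N, time in s.
With the tool pointing down it reaches from about 0.4 to 0.825 m from the base axis. Payload 7 kg.
Tool frame: the origin (TCP) lies midway between the tips of the shut fingers; the grasp point (between the pads) lies 19 mm behind it; z points along the fingers, y is the line along which they close (so a half turn about z gives the same grasp; the last joint's range is limited). The gripper opens to 85 mm and grips with 20 to 120 N. Pads are 22 mm wide; open, the fingers measure 114 mm over their backs; the gripper's body (76 mm by 85 mm) begins 54 mm behind the grasp point. The pads swing forward as they close: fully open they stand 13 mm farther back than shut.
Start: joints at [1.617, 0.359, 0.012, 0, -1.224, -0.288], TCP at [0.162, 0.655, 0.231] pointing down, gripper open.
Joint ranges: [-3.07, 3.07], [-1.43, 2.12], [-1.02, 1.25], [-3.03, 1.67], [-3.05, -0], [-3.03, 3.03]. Speed limits (rad/s): [2.39, 2.39, 3.01, 3.14, 3.14, 3.14].

INTERFACE

Orientations are given as a rotation vector (axis times angle).
In Python, from rig import env, vision gives the robot as it stands.
- The arm moves only by the tool apply_moves, never from a script. Its argument "increments" is one flat list of numbers, 5 for each row, row after row: the shift along the tool's x, y, z in m, then the turn about the tool's z in degrees, then the finger opening in m, from 0 to 0.0854. In form: [x, y, z, yaw, claw, x, y, z, yaw, claw, ...]. A call has 1 to 10 rows; each row shifts and turns the commanded pose from where the row before left it, along the tool's axes as they then stand; what a row does not reach is not made up. A row lasts 1/8 s, in which the tool goes at most 62.5 mm and 10.7 degrees, less where a joint would pass 70% of its speed; a pose out of reach is approached as far as the arm can. A call is refused whole if a number of a shift passes 0.0625 or a number of a turn 10.7, either way. A call with a gripper value outside its range is refused whole. The fingers move at their own pace and stop on an object; "newtons" is the grip in N (left out, the last holds). Time passes only in rows, so rows that do not move let the fingers close. It gives the time, the measured TCP pose, the force, the opening and the grip force at its end, in the units of the state.
- env.get_state(): the state, without advancing time (a new reading comes with each control period).
- vision.read_camera(name): name is "scene" or "top"; returns a dict with "frame" (480x640x3 uint8, red, green, blue), "fovy" (degrees; the focal length in pixels is half the picture's height over the tangent of half this angle, whatever the lens; pixels are square), "cx", "cy" (the principal point, pixels), "world_from_camera" (4x4, takes a point from camera to world coordinates). Camera axes: x right, y up, looking along -z (the intrinsics and any distortion apply to the point x, -y, -z); pixel columns grow to the right and rows downward; lengths in m; the calibration is good to about 2 mm. A picture is of the moment at which its call begins. There is no depth.
- env.hand_in(): hands the job in; it is judged then, once.
The state is a dict: "t": time; "joints": joint angles; "qd": joint speeds; "tau": joint torques, N m; "ee_pos": TCP position; "orientation": TCP orientation; "wrist_force": force on the tool from outside, world axes, zero at the start; "moment": the same for the moment, N m; "gripper_width": opening from 0.0 (shut) to 1.0 (fully open); "gripper_force": force on a finger pad.
Only numpy, scipy, OpenCV 4.12 (cv2) and the standard library are available. Lean on these libraries where they do the work, as an engineer would, in place of code of your own. Each camera call takes 0.05 s, during which the arm holds its last target. There are 200 camera calls.

TASK

Plug the yellow lamp fully down into the square socket of the wooden reading block and let go of it; then take the blue-handled gauge rod, push it down the bath's sloping dip tube until its collar stops on the rim, and draw it right out again. Finish still holding the rod level in the air with its tip over the red cross on the reading block, some 2 to 10 cm above it, the rod touching nothing but the gripper, and leave the other things where they stand.

Things in the scene. Friction and masses are not known exactly. Their poses are not given: they have to be found in the camera images.
- lamp_head (a point): Centre of the lamp's yellow square head, 34 x 34 mm, 56 mm high (28 mm below to 28 mm above this point). Under it a black square plug 24 x 24 mm, 30 mm long, its lowest 5 mm tapering to 19 mm. The head's underside is the shoulder that stops on a block's top. z up, x and y normal to its side faces. Grip across two opposite faces. Loose, about 90 g; goes in any of the four ways round.
- lamp_park: Fixed grey block 56 x 56 x 36 mm with a slack square hole 28 mm wide, 32 mm deep, in which the lamp starts upright, its shoulder on the block's top. Origin under its centre.
- lamp_socket (a point): Centre of the mouth of the square socket hole in the reading block's top face, 40 mm above the table: 25.5 x 25.5 mm, 34 mm deep, straight down; x and y parallel to the hole's sides. A lamp fully home has its head's centre 28 mm above this point.
- reading_block: Fixed brown wooden block, 110 mm (x) x 170 mm (y) x 40 mm high; origin at the centre of its underside. Socket at its y = +45 mm, red cross at its y = -35 mm, both at x = 0, on the top face.
- read_mark (a point): Centre of the red cross on white paper on the reading block's top face, 40 mm above the table; z up. 80 mm from the lamp socket.
- gauge_grip (a point): Centre of the gauge rod's blue handle, the place to grip: 100 mm long (x), 18 mm wide (y), 22 mm high (z). x runs along the straight rod from tip to handle, z up in the cradle. Loose, about 90 g. It starts lying level, about 60 mm above the table, tip on the robot's side.
- gauge_collar (a point): Centre of the stop face (towards the tip) of the copper collar, a disc of diameter 40 mm, 6 mm thick, fixed to the rod at the handle's end; 56 mm from the handle's centre, 100 mm from the tip.
- gauge_tip (a point): End of the round nose of the rod's steel shaft (diameter 8 mm), 156 mm from the handle's centre towards -x of the rod.
- cradle: Fixed wooden cradle in which the gauge rod lies; origin on the table under the handle's centre (within 6 mm), x as the rod's. Two notched uprights 10 mm thick, up to 66 mm high: one at x = +40 mm under the handle's rear, one at x = -115 mm under the shaft. Between them the handle is free down to the base board (60 mm wide, 10 mm high).
- tube_mouth (a point): Centre of the dip tube's flared brass rim (37 mm wide), 130 mm above the table. z is the tube's axis, up and out of the tube, away from the robot, 35 degrees above horizontal; y is horizontal. The funnel, 18 mm long, narrows to a 13 mm bore; tube 110 mm long, open below. With the rod home its collar's stop face is centred here, rod's x along this z.
- bath: Fixed steel bath tank at the robot's side of the tube mouth: 136 x 126 mm, top 122 mm high, with a blue control head up to 147 mm. Origin on the table right below the tube's mouth; the tank lies 47 to 183 mm from there towards -x.
- weight_box: Fixed open wooden box of brass weights, 70 x 110 mm, up to 34 mm high. Only in the way.
- wash_bottle_c (a point): Middle of a white wash bottle, diameter 60, 170 mm high. Leave it alone.
- tablet_jar_c (a point): Middle of an amber jar, diameter 64, 100 mm high. Leave it alone.
- beaker_c (a point): Middle of a clear beaker, diameter 70, 85 mm high. Leave it alone.
- mortar_c (a point): Middle of a white mortar bowl, diameter 100, 60 mm high. Leave it alone.
- brass_weight_c (a point): Middle of a brass weight, diameter 28, 36 mm high. Leave it alone.
- spatula_grip (a point): Grip of a spatula 160 mm long lying flat. Leave it alone.
There are look-alikes about, which are no part of the job. Leave any green look-alike of the part that bears gauge_grip alone. What is meant by the part that bears lamp_head is not white, and is the larger of those in its own colour.

How it is judged:
By the outcome, as a careful person would: the job done as asked, in the order asked, and still so for the second after the job is handed in, while the arm keeps its last pose, push and grip.
It also fails if it takes over 66 s, if anything falls off the work surface, if the arm or the gripper's body presses on something with over 40 N, if the wrist force passes 120 N, or if a joint passes its speed limit or range.

## Working session

There is one attempt and no reset: what is moved stays moved. The work goes in short steps, Python scripts to look and compute and a tool call to move; the robot and the scene stay as the last step left them, time stands still between calls to the robot, and variables do not carry over. Pictures are saved under pics/ and viewed, at most 10 in all, crops included, and the job is handed in when it is done.

Besides the shell and the picture viewer there is one more tool, called after "Request:" as name(argument=value, ...) on one line, values as JSON. apply_moves: Moves the arm, as the interface text tells. Its arguments: {"type":"object","properties":{"increments":{"type":"array"},"newtons":{"type":"number"}},"required":["increments"]}

```bash
mkdir -p pics; ls
cat > h.py <<'E'
import sys; sys.path.insert(0,'.')
from rig import env, vision
import numpy as np, cv2
def cam(n):
    c=vision.read_camera(n); return c
def save(c,name): cv2.imwrite('pics/'+name,cv2.cvtColor(c['frame'],cv2.COLOR_RGB2BGR))
def f(c): return 240/np.tan(np.radians(c['fovy'])/2)
def ray(c,u,v):
    T=np.array(c['world_from_camera']); F=f(c)
    K=np.array([[F,0,c['cx']],[0,F,c['cy']],[0,0,1]])
    d=np.array(c.get('dist',c.get('distortion',np.zeros(5))),float)
    p=cv2.undistortPoints(np.array([[[u,v]]],float),K,d)[0,0]
    r=T[:3,:3]@np.array([p[0],-p[1],-1.]); return T[:3,3],r/np.linalg.norm(r)
def onz(c,u,v,z):
    o,r=ray(c,u,v); return o+r*(z-o[2])/r[2]
def tri(*rs):
    A=np.zeros((3,3));b=np.zeros(3)
    for o,r in rs:
        P=np.eye(3)-np.outer(r,r);A+=P;b+=P@o
    x=np.linalg.solve(A,b); return x,[np.linalg.norm((np.eye(3)-np.outer(r,r))@(x-o)) for o,r in rs]
def proj(c,p):
    T=np.array(c['world_from_camera']); q=np.linalg.inv(T)@np.append(p,1); F=f(c)
    K=np.array([[F,0,c['cx']],[0,F,c['cy']],[0,0,1]]); d=np.array(c.get('dist',c.get('distortion',np.zeros(5))),float)
    return cv2.projectPoints(np.array([[q[0],-q[1],-q[2]]]),np.zeros(3),np.zeros(3),K,d)[0][0,0]
E
python3 - <<'E'
from h import *
for n in ('scene','top'):
    c=cam(n); save(c,n+'0.png'); print(n,{k:v for k,v in c.items() if k!='frame'})
print(env.get_state())
E
```

```text
pics
scene {'fovy': 45.62366648701955, 'cx': 314.5697546896785, 'cy': 240.86752660834583, 'world_from_camera': array([[ 0.13214113, -0.62773645,  0.7671282 ,  1.57318914],
       [ 0.99114162,  0.0940639 , -0.09375647, -0.12248301],
       [-0.01330471,  0.77272177,  0.63460543,  1.00695452],
       [ 0.        ,  0.        ,  0.        ,  1.        ]])}
top {'fovy': 45.31804202902421, 'cx': 322.1749952440468, 'cy': 234.6779561538103, 'world_from_camera': array([[ 0.02010867,  0.98801803, -0.15302293,  0.25425204],
       [-0.99971717,  0.01792643, -0.0156274 , -0.01934971],
       [-0.012697  ,  0.1532939 ,  0.98809907,  1.74931721],
       [ 0.        ,  0.        ,  0.        ,  1.        ]])}
{'t': 0.1, 'joints': array([ 1.61710193e+00,  3.59320407e-01,  1.11317489e-02, -3.04827858e-04,
       -1.22410242e+00, -2.88070877e-01]), 'qd': array([ 0.00069018, -0.00118356,  0.0020405 , -0.00084055, -0.00017017,
        0.00027941]), 'tau': array([-1.67132464e-03, -5.84763300e+01,  2.94105828e+01,  6.95448384e+00,
       -3.19768667e-03,  1.25710761e-05]), 'ee_pos': array([0.16155014, 0.65492801, 0.23044656]), 'orientation': array([ 3.11713700e+00, -3.78818073e-01, -5.31853419e-05]), 'wrist_force': array([0.12542113, 0.10152318, 0.56145601]), 'moment': array([-0.0402855 ,  0.0168336 , -0.01372933]), 'gripper_force': 0.0, 'gripper_width': 0.9996343795231886}
```

View pics/scene0.png

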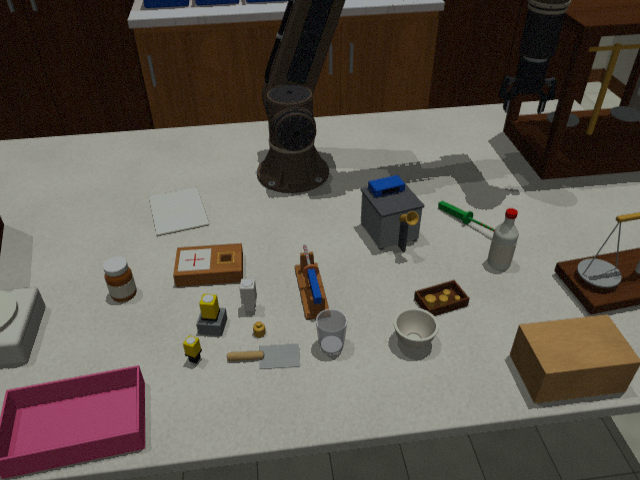

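View pics/top0.png

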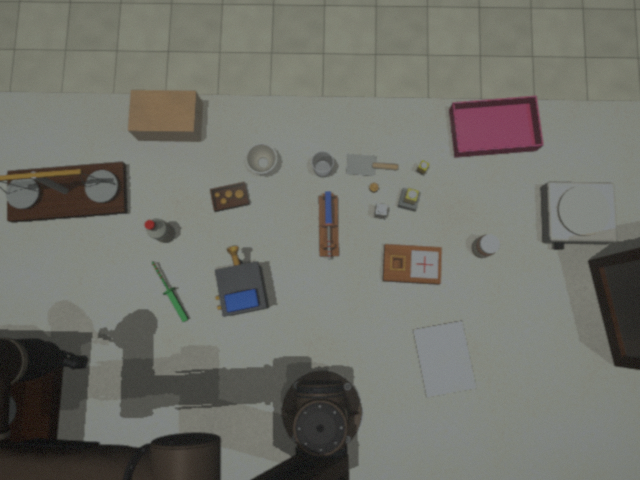

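Scene: candidates for the lamp are the yellow one in the grey block (scene 209,308; top 411,195), a small yellow one (193,348; 423,168), and a white one (248,293; 381,211). The pick is the larger yellow at 209,308. The blue rod is at scene (315,287) / top (328,210); the green look-alike (455,212) is to be ignored. The dip tube mouth is at scene (409,217) / top (234,250).

Run:
```python
from h import *
s=cam('scene');t=cam('top')
a=cv2.resize(s['frame'][235:375,165:345],None,fx=3.3,fy=3.3,interpolation=cv2.INTER_CUBIC)
b=cv2.resize(t['frame'][150:300,360:450],None,fx=3,fy=3,interpolation=cv2.INTER_CUBIC)
m=np.zeros((600,800,3),np.uint8)
a=a[:600,:594]; m[:a.shape[0],:a.shape[1]]=a
b=cv2.resize(t['frame'][160:290,370:440],None,fx=2.85,fy=2.85,interpolation=cv2.INTER_CUBIC); m[:b.shape[0],600:600+b.shape[1]]=b[:, :200]
d=cv2.resize(t['frame'][235:315,205:275],None,fx=2.8,fy=2.8,interpolation=cv2.INTER_CUBIC);m[372:372+d.shape[0],600:600+d.shape[1]]=d[:228,:200]
cv2.imwrite('pics/crop1.png',m[:,:,::-1])
def masks(c):
    h=cv2.cvtColor(c['frame'],cv2.COLOR_RGB2HSV)
    for n,lo,hi,ms in (('yellow',(22,110,80),(35,255,255),8),('blue',(105,130,50),(125,255,255),40),('red',(0,120,100),(8,255,255),5),('brass',(15,120,60),(24,255,255),15)):
        k=cv2.inRange(h,lo,hi); nn,l,st,ce=cv2.connectedComponentsWithStats(k)
        for i in range(1,nn):
            if st[i,4]>=ms: 
                cn=cv2.findContours((l==i).astype(np.uint8),0,1)[0][0]; r=cv2.minAreaRect(cn)
                print(n,st[i],ce[i].round(1),np.round(r[1],1),round(r[2]))
for c in (s,t): print('---'); masks(c)
```

```text
---
yellow [199 294  19  24 254] [207.6 307.2] [17.1 23.2] 9
yellow [258 328   4   3   9] [259.7 328.9] [2.1 2.8] 45
yellow [183 337  16  20 143] [189.9 346.9] [14.1 18.7] 14
blue [144   0  45   8 302] [164.7   2.9] [ 7. 44.] 90
blue [195   0  44   5 174] [214.7   1.6] [ 4. 43.] 90
blue [246   0  26   2  45] [257.4   0.4] [ 1. 25.] 90
blue [368 175  37  22 451] [385.7 184.2] [16.7 36. ] 77
blue [308 269  14  35 259] [314.3 285.7] [35.   7.9] 77
red [506 208  12   7  55] [511.6 211. ] [10.7  5.8] 27
red [193 254   3  12  15] [194.3 259.7] [ 1.1 11.2] 8
brass [588  43  52  91 586] [607.5  76.2] [ 42.8 102.6] 29
brass [400 211  19  14 162] [410.3 217.5] [13. 18.] 90
brass [616 213  24   9 135] [628.5 216.9] [ 5.9 23.5] 81
brass [208 244  34  30 443] [226.  258.6] [29. 33.] 90
brass [195 246  21   4  42] [206.  247.1] [ 3. 20.] 90
brass [176 248   6   9  18] [178.4 251.9] [3.2 9.2] 18
brass [295 265  14  24  70] [301.6 277.1] [23.3  9. ] 75
brass [174 269  11   7  31] [177.9 272.2] [10.4  5.6] 14
brass [185 270  18   6  36] [194.9 271.9] [ 4.1 17.2] 86
brass [105 275  11   8  23] [110.2 
[... 545 characters left out ...]
352   5   6  20] [259.6 355. ] [5. 4.] 90
---
yellow [419 166   7   5  14] [421.9 168.4] [7.2 2.1] 31
yellow [232 247   3   4   9] [233.1 248.1] [3. 2.] 90
blue [327 200   4  22  55] [328.  211.8] [21.  3.] 90
blue [225 289  33  23 543] [241.1 300. ] [17.3 31.6] 79
red [145 220   9   9  61] [149.  224.2] [8. 8.] 0
brass [  0 168  81  13 456] [ 42.9 173.9] [ 7.9 80.5] 86
brass [371 185   6   6  22] [373.3 187. ] [4.5 4.9] 27
brass [226 191   5   6  24] [228.  193.7] [5. 4.] 90
brass [236 191   7   7  30] [238.6 194.2] [5.8 5.8] 63
brass [221 198   5   6  24] [222.9 200.7] [5. 4.] 90
brass [229 247  10  18  91] [234.1 254.7] [17.5  7.4] 82
brass [389 254  17  18 159] [397.4 262.6] [17. 16.] 90
```

View pics/crop1.png

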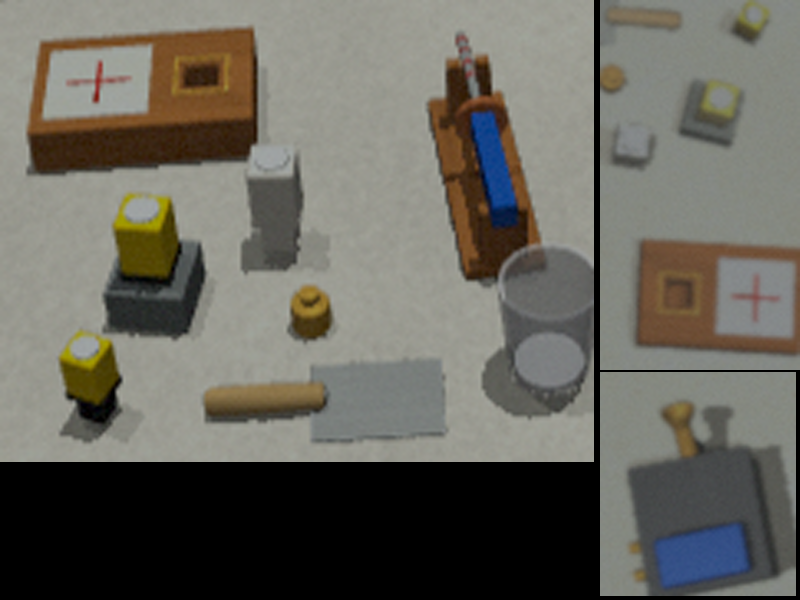

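The crop confirms it: the bigger yellow lamp sits in the grey block (scene disc about 208,298; top about 412,194), the small yellow one stands free at (193,348), and the white one at (248,290). The tube mouth leans out on the block's far side. Next I measure all the points.

```bash
cat > m.py <<'E'
from h import *
def wc(img,box,fn,thr):
    x0,y0,x1,y1=box; p=img[y0:y1,x0:x1].astype(float); w=fn(p[...,0],p[...,1],p[...,2]); w=np.clip(w-thr,0,None)
    yy,xx=np.mgrid[y0:y1,x0:x1]; return np.array([(xx*w).sum(),(yy*w).sum()])/w.sum()
def avg(n,k=4):
    c=cam(n); F=[c['frame'].astype(float)]+[cam(n)['frame'].astype(float) for _ in range(k-1)]; c['frame']=np.mean(F,0); return c
def quad(c,box,fn,thr,s=6):
    x0,y0,x1,y1=box; p=cv2.resize(c['frame'][y0:y1,x0:x1].astype(np.float32),None,fx=s,fy=s,interpolation=cv2.INTER_CUBIC)
    k=(fn(p[...,0],p[...,1],p[...,2])>thr).astype(np.uint8)
    cs=cv2.findContours(k,0,1)[0]; cn=max(cs,key=cv2.contourArea); h=cv2.convexHull(cn)
    r=cv2.minAreaRect(h); q=None
    for e in np.linspace(.02,.2,30):
        a=cv2.approxPolyDP(h,e*cv2.arcLength(h,True),True)
        if len(a)==4: q=a[:,0];break
    g=lambda z:(np.array(z,float)+.5)/s-.5+np.array([x0,y0])
    M=cv2.moments(h)
    return g((M['m10']/M['m00'],M['m01']/M['m00'])), (g(q) if q is not None else None)
red=lambda r,g,b:r-(g+b)/2
yel=lambda r,g,b:(r+g)/2-b
blu=lambda r,g,b:b-(r+g)/2
E
python3 - <<'E'
from m import *
np.set_printoptions(precision=4,suppress=True)
s=avg('scene');t=avg('top')
# red cross
a=wc(s['frame'],(183,250,207,270),red,40);b=wc(t['frame'],(415,256,434,273),red,12)
print('cross',a,b,tri(ray(s,*a),ray(t,*b)),onz(s,*a,.04),onz(t,*b,.04))
# socket hole
dark=lambda r,g,b:110-(r+g+b)/1.5
for thr in (20,40):
  a=wc(s['frame'],(219,252,234,265),dark,thr);b=wc(t['frame'],(391,256,405,270),lambda r,g,b:140-(r+g+b)/1.5,thr)
  print('hole',a,b,onz(s,*a,.04),onz(t,*b,.04))
wht=lambda r,g,b:np.minimum(b,g)
for c,box in ((s,(170,240,218,280)),(t,(405,244,445,285))):
  cen,q=quad(c,box,wht,120); print('paper',cen,onz(c,*cen,.04)); P=[onz(c,*x,.04)[:2] for x in q]; print(np.array(P))
for c,box in ((s,(165,235,250,295)),(t,(375,238,450,290))):
  cen,q=quad(c,box,lambda r,g,b:r-b,35); print('block',cen,q)
  if q is not None: print(np.array([onz(c,*x,.04)[:2] for x in q]))
# yellow lamp
for c,box,th in ((s,(195,285,225,325),70),(t,(402,183,424,207),25)):
  cen,q=quad(c,box,yel,th); print('lamp',cen,q)
  if c is t: print(onz(c,*cen,.092),[onz(c,*x,.092)[:2] for x in q])
a=wc(s['frame'],(203,292,214,303),lambda r,g,b:b,90);print('disc',a,onz(s,*a,.092));
b=wc(t['frame'],(406,190,418,200),lambda r,g,b:b,90);print(b,onz(t,*b,.092),tri(ray(s,*a),ray(t,*b)))
# rod
for c,box,th in ((s,(303,263,328,308),40),(t,(320,190,337,230),20)):
  cen,q=quad(c,box,blu,th); print('rod',cen,onz(c,*cen,.071)); print(np.array([onz(c,*x,.071)[:2] for x in q]),q)
# brass mouth, blue head
a,_=quad(s,(395,205,425,232),yel,60);b,_=quad(t,(224,242,244,262),yel,25);print('mouth',a,b,tri(ray(s,*a),ray(t,*b)),onz(s,*a,.13))
cen,q=quad(t,(215,280,265,315),blu,30);print('head',np.array([onz(t,*x,.147)[:2] for x in q]))
cen,q=quad(s,(360,170,412,200),blu,50);print('head',np.array([onz(s,*x,.147)[:2] for x in q]))
# big crop for view
m=np.zeros((600,800,3),np.uint8)
def put(c,box,f,x,y):
    p=cv2.resize(np.uint8(c['frame'][box[1]:box[3],box[0]:box[2]]),None,fx=f,fy=f,interpolation=cv2.INTER_CUBIC);m[y:y+p.shape[0],x:x+p.shape[1]]=p
put(s,(355,170,425,255),7,0,0);put(t,(205,235,275,320),4,500,0);put(t,(315,185,345,265),3,500,350)
put(s,(290,240,335,320),3,620,345)
cv2.imwrite('pics/crop2.png',m[:,:,::-1])
E
```

```text
cross [194.5144 259.5322] [423.9249 263.6028] (array([ 0.4369, -0.296 ,  0.0429]), [np.float64(0.0006384119948809095), np.float64(0.0006384119948810845)]) [ 0.4336 -0.2959  0.04  ] [ 0.4373 -0.2972  0.04  ]
hole [225.6147 257.7795] [400.4235 260.8353] [ 0.4385 -0.2162  0.04  ] [ 0.4443 -0.2273  0.04  ]
hole [224.8314 257.7216] [nan nan] [ 0.438  -0.2182  0.04  ] [nan nan nan]
paper [194.2875 259.4303] [ 0.4331 -0.2965  0.04  ]
[[ 0.3946 -0.256 ]
 [ 0.4728 -0.2595]
 [ 0.4683 -0.3368]
 [ 0.3907 -0.3325]]
paper [424.0814 264.083 ] [ 0.4359 -0.2976  0.04  ]
[[ 0.4757 -0.2626]
 [ 0.4716 -0.3361]
 [ 0.3978 -0.3339]
 [ 0.3998 -0.2584]]
block [208.0637 264.3456] [[241.25   243.25  ]
 [239.4167 281.0833]
 [176.0833 285.5833]
 [177.0833 247.25  ]]
[[ 0.3853 -0.1742]
 [ 0.5317 -0.1836]
 [ 0.5251 -0.3379]
 [ 0.3767 -0.3432]]
block [412.1371 263.4616] [[384.5833 245.0833]
 [440.4167 247.4167]
 [439.5833 282.0833]
 [384.0833 279.5833]]
[[ 0.4908 -0.1799]
 [ 0.4868 -0.3467]
 [ 0.3831 -0.3431]
 [ 0.3874 -0.1788]]
lamp [208.0625 305.2   ] [[203.25   293.4167]
 [216.25   295.25  ]
 [214.75   317.4167]
[... 659 characters left out ...]
5  ]
 [314.0833 302.0833]]
rod [327.9459 207.0334] [ 0.5977 -0.0083  0.071 ]
[[ 0.6474 -0.0103]
 [ 0.5559 -0.0194]
 [ 0.5501 -0.0037]
 [ 0.6431  0.0021]] [[328.9167 190.75  ]
 [331.4167 220.9167]
 [326.0833 222.75  ]
 [324.75   192.0833]]
mouth [409.6347 219.0563] [233.7318 253.0334] (array([0.4492, 0.2597, 0.1194]), [np.float64(0.0013562364713206), np.float64(0.001356236471320676)]) [0.4626 0.2566 0.13  ]
head [[0.3453 0.1897]
 [0.2998 0.1824]
 [0.2844 0.2669]
 [0.3284 0.274 ]]
head [[0.3307 0.2752]
 [0.3518 0.1937]
 [0.3033 0.1827]
 [0.2828 0.2669]]m.py:4: RuntimeWarning: invalid value encountered in divide
  yy,xx=np.mgrid[y0:y1,x0:x1]; return np.array([(xx*w).sum(),(yy*w).sum()])/w.sum()
```

View pics/crop2.png

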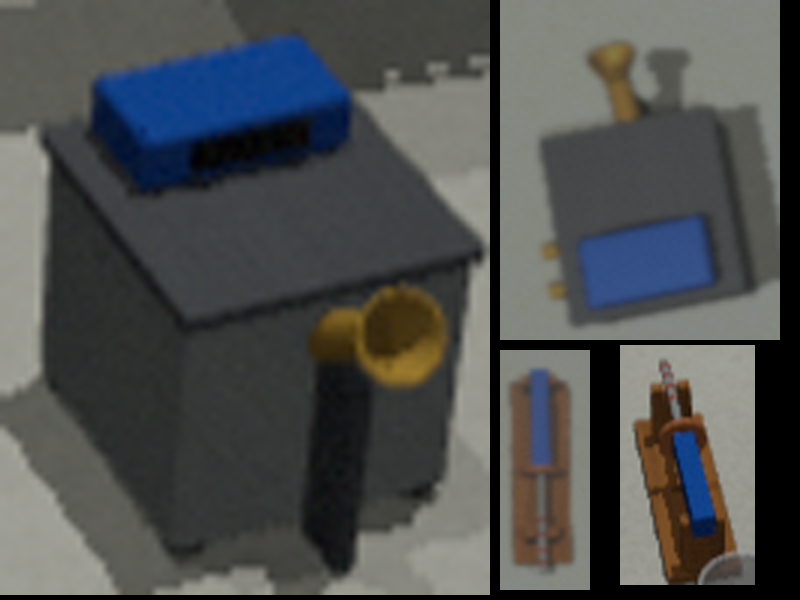

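The crops show the funnel mouth at scene (411,218) facing out and up, and the rod with its collar in the cradle, tip towards the robot. The lamp is at (0.636,-0.254) with yaw about -13°, which is nearly the tool's present yaw. I go over it now.

Request:
apply_moves(increments=[0.0357,0.0405,0,0,0.0854,0.0357,0.0405,0,0,0.0854,0.0357,0.0405,0,0,0.0854,0.0357,0.0405,0,0,0.0854,0.0357,0.0405,0,0,0.0854,0.0357,0.0405,0,0,0.0854,0.0357,0.0405,0,0,0.0854,0.0357,0.0405,0,0,0.0854,0.0357,0.0405,0,0,0.0854,0.0357,0.0405,0,0,0.0854])

```text
t: 1.85
ee_pos: [0.4119, 0.1751, 0.2318]
orientation: [-3.118, 0.378, -0.001]
wrist_force: [1.0, 1.2, -0.4]
gripper_width: 1.003
gripper_force: 0.0
```

Request:
apply_moves(increments=[0.0357,0.0405,0,0,0.0854,0.0357,0.0405,0,0,0.0854,0.0357,0.0405,0,0,0.0854,0.0357,0.0405,0,0,0.0854,0.0357,0.0405,0,0,0.0854,0.0357,0.0405,0,0,0.0854,0.0357,0.0405,0,0,0.0854,0.0357,0.0405,0,0,0.0854,0.0357,0.0405,0,0,0.0854,0,0,0,0,0.0854])

```text
t: 3.1
ee_pos: [0.6365, -0.2574, 0.2296]
orientation: [3.118, -0.385, -0.003]
wrist_force: [-1.3, 0.0, -0.4]
gripper_width: 1.003
gripper_force: 0.0
```

Request:
apply_moves(increments=[0,-0.002,0.045,0,0.0854,0,0,0.05,0,0.0854,0,0,0.05,0,0.0854,0,0,0.03,0,0.0854,0,0,0.006,0,0.0854,0,0,0,0,0.0854,0,0,0,0,0.03,0,0,0,0,0.03,0,0,0,0,0.03,0,0,0,0,0.03], newtons=40)

```text
t: 4.35
ee_pos: [0.6369, -0.2524, 0.0514]
orientation: [3.118, -0.379, 0.002]
wrist_force: [-0.8, 0.2, 5.1]
gripper_width: 0.392
gripper_force: 40.3
```

Request:
apply_moves(increments=[0,0,0,0,0.02,0,0,0,0,0.02,0,0,0,0,0.02,0,0,0,0,0.02])

```text
t: 4.85
ee_pos: [0.6369, -0.2524, 0.0514]
orientation: [3.118, -0.378, 0.002]
wrist_force: [-1.1, 0.3, 6.1]
gripper_width: 0.391
gripper_force: 40.3
```

Run:
```python
from m import *
s=cam('scene');t=cam('top')
m=np.zeros((480,800,3),np.uint8)
m[:,:400]=cv2.resize(s['frame'][220:340,150:250],(400,480));m[:,400:]=cv2.resize(t['frame'][160:280,370:470],(400,480))
cv2.imwrite('pics/g1.png',m[:,:,::-1]);print(env.get_state())
```

```text
{'t': 4.95, 'joints': array([-9.34142624e-02,  5.22153897e-01, -1.69323796e-01,  4.32095153e-04,
       -8.77996675e-01,  1.42236782e+00]), 'qd': array([-1.39351420e-03, -6.55180448e-04, -1.35925953e-03,  4.64692422e-05,
        6.47900026e-05,  7.73427471e-04]), 'tau': array([-1.35166473e-01, -6.13114786e+01,  2.26899147e+01,  5.14052600e+00,
        4.52730143e-01,  9.56797739e-03]), 'ee_pos': array([ 0.63693651, -0.25243717,  0.05137248]), 'orientation': array([ 3.11840998e+00, -3.78494860e-01,  2.08991881e-03]), 'wrist_force': array([-1.35209762,  0.70280351,  5.92575586]), 'moment': array([ 0.33871197,  0.42425898, -0.00639797]), 'gripper_force': 40.34474194049835, 'gripper_width': 0.3939672997132544}
```

View pics/g1.png

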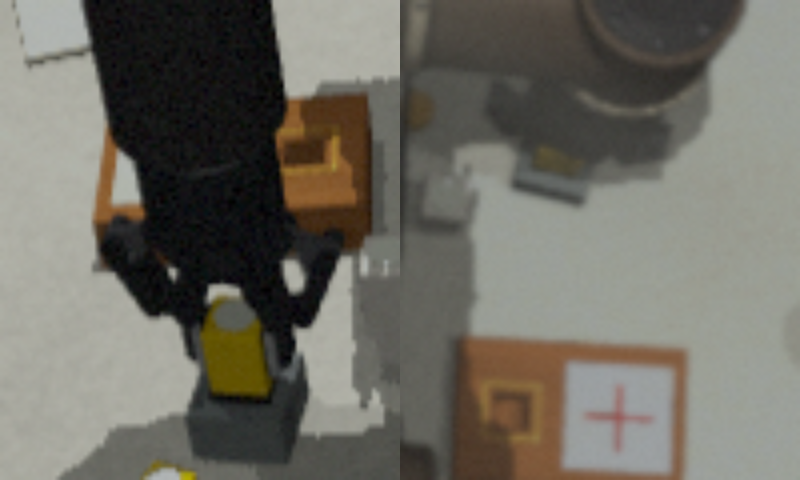

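The lamp is gripped (opening about 33.5 mm) and seated upright in its block. I lift it, carry it and turn it to the block's yaw (about -2.3°).

Request:
apply_moves(increments=[0,0,-0.015,0,0.02,0,0,-0.03,0,0.02,0,0,-0.025,0,0.02,-0.04,0.0025,0,0,0.02,-0.05,0.003,0,0,0.02,-0.05,0.003,0,0,0.02,-0.04,0.0025,0,0,0.02,-0.0188,0.0011,0,0,0.02,0,0,0,-5.8,0.02,0,0,0,-5.8,0.02])

```text
t: 6.2
ee_pos: [0.4411, -0.2164, 0.1212]
orientation: [3.141, -0.056, 0.002]
wrist_force: [0.5, 0.2, -0.7]
gripper_width: 0.397
gripper_force: 40.5
```

Request:
apply_moves(increments=[0,0,0,0,0.02,0,0,0,0,0.02])

```text
t: 6.45
ee_pos: [0.4408, -0.2164, 0.1205]
orientation: [3.141, -0.065, 0.0]
wrist_force: [-0.8, 0.4, -0.9]
gripper_width: 0.389
gripper_force: 40.5
```

Run:
```python
from m import *
s=cam('scene');t=cam('top')
m=np.zeros((480,800,3),np.uint8)
m[:,:480]=cv2.resize(s['frame'][200:290,165:255],(480,480),interpolation=cv2.INTER_CUBIC);m[:,480:]=cv2.resize(t['frame'][220:310,370:430],(320,480),interpolation=cv2.INTER_CUBIC)
cv2.imwrite('pics/g2.png',m[:,:,::-1]);st=env.get_state();print(st['ee_pos'],st['orientation'])
for z in (.04,): print(proj(s,[.441,-.2165,.04]),proj(t,[.441,-.2165,.04]),proj(s,[.441,-.2165,.07]))
```

```text
[ 0.44065919 -0.21639851  0.1203142 ] [ 3.14093755e+00 -6.40135101e-02 -1.12564410e-04]
[225.52221316 258.41695487] [396.80104569 261.85607668] [224.19990441 249.55126308]
```

View pics/g2.png

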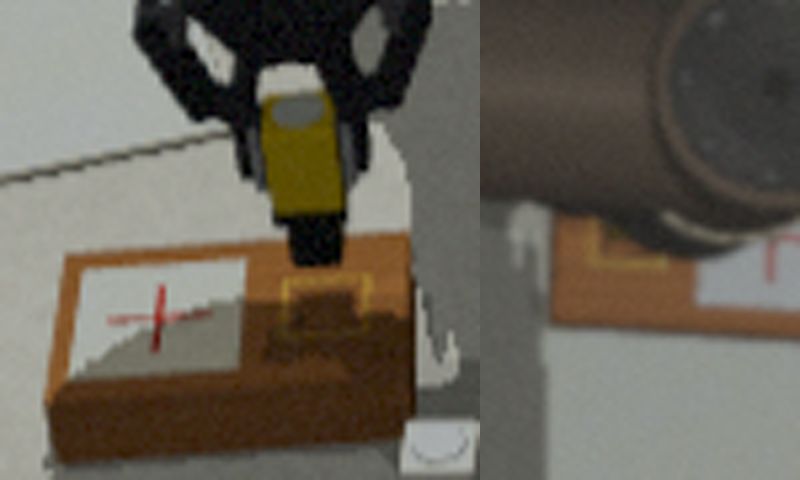

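The picture shows the plug (crop 316,265) nearly over the socket frame (crop centre 327,304). Allowing for the height, the lamp sits about 1 mm too far in +x and 0.8 mm short in +y. I correct this and lower it by feel.

Request:
apply_moves(increments=[-0.001,-0.0008,0.015,0,0.02,0,0,0.015,0,0.02,0,0,0.005,0,0.02,0,0,0.003,0,0.02,0,0,0.003,0,0.02,0,0,0,0,0.02], newtons=40)

```text
t: 7.3
ee_pos: [0.4398, -0.2162, 0.0801]
orientation: [3.14, -0.061, 0.001]
wrist_force: [-1.2, -4.0, 2.6]
gripper_width: 0.393
gripper_force: 41.0
```

Request:
apply_moves(increments=[0,0.0007,0.001,0,0.02,0,0,0.003,0,0.02,0,0,0.003,0,0.02,0,0,0,0,0.02])

```text
t: 7.8
ee_pos: [0.4395, -0.2166, 0.0719]
orientation: [3.141, -0.062, -0.0]
wrist_force: [-1.2, -5.8, -1.0]
gripper_width: 0.395
gripper_force: 40.5
```

Request:
apply_moves(increments=[0,0.0006,0.003,0,0.02,0,0,0.003,0,0.02,0,0,0.003,0,0.02,0,0,0.003,0,0.02,0,0,0,0,0.02])

```text
t: 8.43
ee_pos: [0.4395, -0.2167, 0.0599]
orientation: [-3.141, 0.062, 0.0]
wrist_force: [-0.7, -0.8, -1.4]
gripper_width: 0.395
gripper_force: 40.7
```

Request:
apply_moves(increments=[0,0,0.003,0,0.02,0,0,0.002,0,0.02,0,0,0.0015,0,0.02,0,0,0,0,0.02])

```text
t: 8.93
ee_pos: [0.4395, -0.2168, 0.0553]
orientation: [3.141, -0.061, 0.001]
wrist_force: [-7.4, 4.4, 20.9]
gripper_width: 0.395
gripper_force: 43.2
```

Request:
apply_moves(increments=[0,0,0,0,0.0854,0,0,0,0,0.0854,0,0,0,0,0.0854,0,0,0,0,0.0854,0,0,-0.02,0,0.0854,0,0,-0.05,0,0.0854,0,0,-0.05,0,0.0854,0,0,-0.04,0,0.0854,0,0,0,0,0.0854])

```text
t: 10.05
ee_pos: [0.4413, -0.2172, 0.2171]
orientation: [3.14, -0.061, 0.01]
wrist_force: [0.1, 0.1, -0.3]
gripper_width: 1.002
gripper_force: 0.0
```

Run:
```python
from m import *
np.set_printoptions(precision=4,suppress=True)
s=avg('scene',3);t=avg('top',3)
cen,q=quad(s,(205,225,245,280),yel,60);print('lamp',cen,q,proj(s,[.4393,-.2168,.096]))
m=np.zeros((600,800,3),np.uint8)
def put(c,box,f,x,y):
    p=cv2.resize(np.uint8(c['frame'][box[1]:box[3],box[0]:box[2]]),None,fx=f,fy=f,interpolation=cv2.INTER_CUBIC)[:600-y,:800-x];m[y:y+p.shape[0],x:x+p.shape[1]]=p
put(s,(288,235,340,320),7,0,0);put(t,(313,185,345,268),7,380,0);put(s,(170,220,250,290),2.2,615,0)
cv2.imwrite('pics/g3.png',m[:,:,::-1]);print(env.get_state()['ee_pos'])
for c,box,th in ((s,(303,263,328,308),40),(t,(320,190,337,230),20)):
    x0,y0,x1,y1=box;p=c['frame'][y0:y1,x0:x1];w=np.clip(blu(p[...,0],p[...,1],p[...,2])-10,0,None)
    yy,xx=np.nonzero(w>th-10);W=w[yy,xx]
    for r in range(0,y1-y0,3):
        if w[r].max()>20: print(r+y0,(np.arange(x0,x1)*w[r]).sum()/w[r].sum(),end='; ')
    print()
```

```text
lamp [224.3957 249.3323] [[240.75   244.5833]
 [239.9167 260.9167]
 [204.5833 247.75  ]
 [218.9167 237.0833]] [222.8998 241.2651]
[ 0.4389 -0.2168  0.2126]
269 310.880465116279; 272 311.1876994487961; 275 311.86962025316456; 278 312.7015407554672; 281 313.3790039747487; 284 313.97803553800594; 287 314.83382862803364; 290 315.539986171929; 293 316.3000232396003; 296 316.9302033642982; 299 317.3150026695142; 302 317.3270440251572; 
193 327.5647364996747; 196 327.63607393244104; 199 327.67380660954717; 202 327.78610460577676;
```

View pics/g3.png

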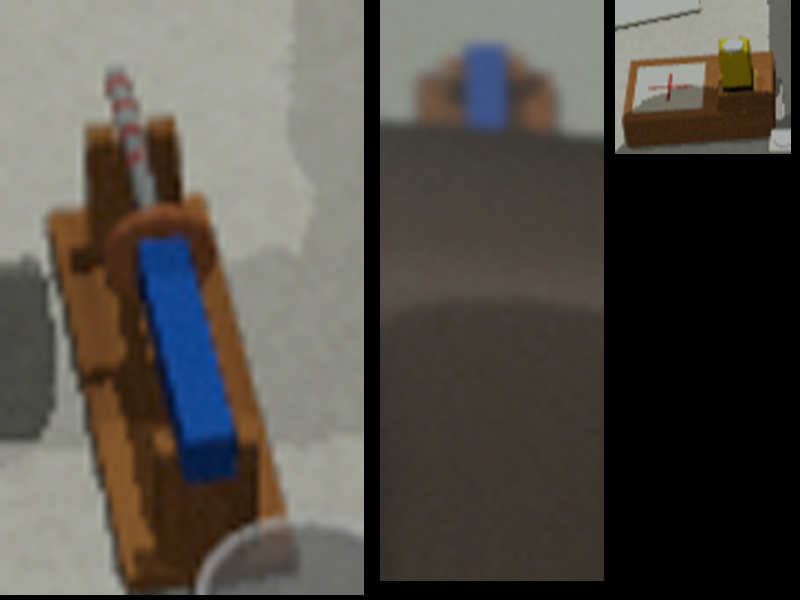

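The lamp stands seated in the socket. The rod's handle runs from (311,269) to (318,298) and its tip is at (304,245) in the scene view.

Run:
```python
from m import *
np.set_printoptions(precision=4,suppress=True)
s=cam('scene');t=cam('top');fr=cv2.imread('pics/top0.png')[:,:,::-1].astype(float)
for u,v,z in ((311.3,269.3,.071),(317.9,297.9,.071),(304.4,245.2,.06)): print('s',onz(s,u,v,z))
P=[]
for r in range(193,222,3):
    p=fr[r:r+3,320:337].mean(0);w=np.clip(blu(p[:,0],p[:,1],p[:,2])-10,0,None)
    if w.max()>15: u=(np.arange(320,337)*w).sum()/w.sum();P.append(onz(t,u,r+1,.071));
P=np.array(P);print(P)
print('yaw',np.degrees(np.arctan(np.polyfit(P[:,0],P[:,1],1)[0])))
for r in range(224,264,3):
    p=fr[r:r+3,316:345].mean(0).astype(int); print(r,[int(x) for x in p.mean(1)])
col=fr[184:232,326:330].mean(1);print([int(x) for x in blu(col[:,0],col[:,1],col[:,2])])
```

```text
s [ 0.5488 -0.0065  0.071 ]
s [ 0.6481 -0.004   0.071 ]
s [ 0.4421 -0.011   0.06  ]
[[ 0.6374 -0.0065  0.071 ]
 [ 0.6282 -0.0068  0.071 ]
 [ 0.6191 -0.0071  0.071 ]
 [ 0.61   -0.0073  0.071 ]
 [ 0.6009 -0.0078  0.071 ]
 [ 0.5918 -0.0083  0.071 ]
 [ 0.5827 -0.0086  0.071 ]
 [ 0.5736 -0.0089  0.071 ]
 [ 0.5646 -0.0094  0.071 ]
 [ 0.5555 -0.01    0.071 ]]
yaw 2.3533257033115884
224 [132, 127, 111, 88, 77, 73, 72, 71, 73, 73, 77, 80, 85, 80, 73, 70, 67, 67, 66, 68, 71, 78, 103, 126, 131, 133, 132, 132, 131]
227 [132, 128, 113, 91, 80, 80, 79, 77, 72, 70, 73, 83, 96, 89, 69, 60, 65, 70, 72, 74, 78, 85, 104, 125, 131, 131, 131, 132, 132]
230 [130, 127, 114, 91, 80, 82, 83, 81, 79, 76, 78, 88, 98, 92, 72, 65, 69, 78, 78, 78, 79, 84, 106, 124, 132, 131, 131, 130, 132]
233 [131, 129, 116, 92, 81, 83, 82, 81, 79, 74, 76, 88, 98, 92, 73, 63, 69, 78, 78, 78, 79, 85, 105, 125, 131, 132, 131, 133, 133]
236 [133, 129, 117, 95, 83, 82, 81, 78, 76, 75, 75, 87, 99, 93, 70, 61, 69, 77, 76, 76, 77, 87, 107, 127, 132, 131, 132, 131, 131]
239 [133, 130, 116, 93, 83, 82, 81, 78, 75, 75, 76, 83, 93, 89, 69,
[... 662 characters left out ...]
, 79, 88, 89, 91, 91, 96, 113, 128, 133, 132, 132, 133]
257 [133, 133, 132, 131, 130, 130, 129, 126, 124, 122, 123, 119, 112, 108, 101, 95, 97, 112, 125, 129, 131, 128, 131, 132, 133, 133, 132, 132, 133]
260 [132, 132, 132, 134, 132, 132, 133, 133, 132, 133, 133, 132, 130, 131, 130, 131, 130, 131, 132, 133, 133, 133, 134, 135, 133, 132, 133, 133, 133]
263 [134, 134, 134, 133, 134, 133, 134, 134, 134, 134, 135, 132, 133, 133, 133, 132, 133, 133, 131, 132, 133, 132, 133, 133, 133, 132, 133, 133, 133]
[-3, -5, -4, -4, -6, -4, 2, 28, 47, 53, 53, 53, 53, 53, 54, 54, 53, 53, 53, 54, 52, 53, 54, 53, 54, 54, 54, 54, 54, 55, 56, 54, 56, 55, 56, 55, 56, 55, 43, 8, -23, -23, -11, -6, -9, -11, -12, -12]
```

Request:
apply_moves(increments=[0,0,0,-4.5,0.0854,0.0282,-0.034,0,0,0.0854,0.0282,-0.034,0,0,0.0854,0.0282,-0.034,0,0,0.0854,0.0282,-0.034,0,0,0.0854,0.0282,-0.034,0,0,0.0854,0.0282,-0.034,0,0,0.0854,0,0,0,0,0.0854,0,0,0,0,0.0854])

```text
t: 11.58
ee_pos: [0.6001, -0.0064, 0.2129]
orientation: [3.141, 0.062, -0.003]
wrist_force: [0.1, -0.5, -0.3]
gripper_width: 0.999
gripper_force: 0.0
```

Run:
```python
from m import *
np.set_printoptions(precision=4,suppress=True)
s=cam('scene');t=cam('top')
a=(412.7,218.1);b=(232.7,249.0)
print(tri(ray(s,*a),ray(t,*b)),onz(s,*a,.13),onz(t,*b,.13))
st=env.get_state();print(st['ee_pos'],st['orientation'])
```

```text
(array([0.4597, 0.2626, 0.1298]), [np.float64(0.002590481552589453), np.float64(0.0025904815525895656)]) [0.4598 0.2652 0.13  ] [0.4592 0.26   0.13  ]
[ 0.6    -0.0071  0.2136] [ 3.1409  0.0606 -0.0009]
```

Request:
apply_moves(increments=[0,0,0.05,0,0.0854,0,0,0.05,0,0.0854,0,0,0.045,0,0.0854,0,0,0.02,0,0.0854,0,0,0.008,0,0.0854,0,0,0,0,0.0854,0,0,0,0,0.01,0,0,0,0,0.01,0,0,0,0,0.01,0,0,0,0,0.01], newtons=20)

```text
t: 12.92
ee_pos: [0.6008, -0.0063, 0.0412]
orientation: [-3.141, -0.062, -0.001]
wrist_force: [-0.5, 1.3, 2.1]
gripper_width: 0.206
gripper_force: 23.7
```

Request:
apply_moves(increments=[0,0,0,0,0.005,0,0,0,0,0.005,0,0,-0.01,0,0.005,0,0,-0.03,0,0.005,0,0,-0.04,0,0.005,0,0,-0.04,0,0.005,0,0,-0.01,0,0.005,0,0,0,0,0.005])

```text
t: 13.92
ee_pos: [0.6006, -0.0063, 0.1714]
orientation: [-3.14, -0.061, -0.002]
wrist_force: [-0.3, 0.3, -1.9]
gripper_width: 0.206
gripper_force: 23.4
```

Run:
```python
from m import *
s=cam('scene')
m=cv2.resize(s['frame'][180:300,270:350],(533,600),interpolation=cv2.INTER_CUBIC)
m=cv2.resize(s['frame'][190:290,275:355],(480,600),interpolation=cv2.INTER_CUBIC)
cv2.imwrite('pics/g4.png',m[:,:,::-1]);st=env.get_state();print(st['ee_pos'],st['orientation'],st['moment'])
```

```text
[ 0.6000292  -0.00640913  0.17024077] [-3.14075592e+00 -6.10774865e-02  1.17271299e-03] [ 0.03188748  0.05345668 -0.0395141 ]
```

View pics/g4.png

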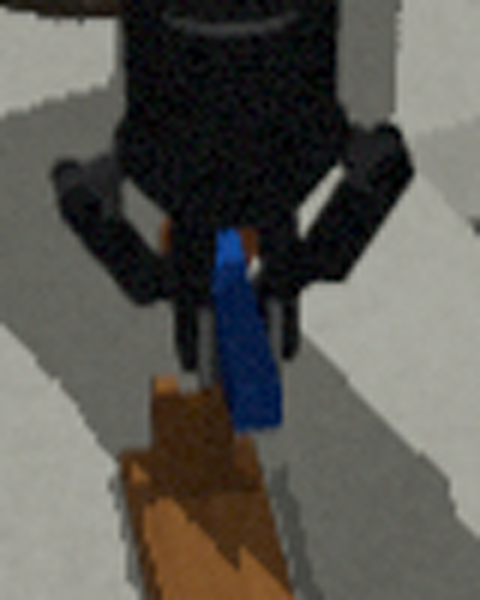

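Run:
```python
from m import *
s=cam('scene')
print('rear top/bot',proj(s,[.65,-.0044,.2+.002]),proj(s,[.65,-.0044,.18]),'front top',proj(s,[.55,-.0083,.202]),'tip',proj(s,[.444,-.0125,.191]))
cen,q=quad(s,(300,220,330,270),blu,25);print(cen,q)
t=cam('top');cen,q=quad(t,(310,150,350,240),blu,20);print(cen,q,proj(t,[.65,-.0044,.2]))
```

```text
rear top/bot [317.23951804 255.4233106 ] [317.34380961 263.05718718] front top [309.62380484 227.31580716] tip [302.5599383  204.58020231]
[314.8993048  246.13626977] [[312.25       227.58333333]
 [319.91666667 260.91666667]
 [313.75       261.08333333]
 [311.08333333 251.25      ]]
[327.61082736 208.91818324] [[328.75       202.41666667]
 [330.91666667 213.75      ]
 [325.25       214.75      ]
 [324.91666667 203.58333333]] [326.75636567 179.13684942]
```

The rod hangs nearly level in the grip (blue handle in rows 228-261, where level predicts 227-263). The tool can only yaw, so the rod has to pitch in the grip. I plan to enter the funnel level with the tip in the throat, swing the handle up around the throat with a 20 N grip, push down, and reverse to level it again.

Request:
apply_moves(increments=[0,0,0,-4.9,0.005,0,0,0,-4.9,0.005,0.0164,-0.0417,0,0,0.005,0.0164,-0.0417,0,0,0.005,0.0164,-0.0417,0,0,0.005,0.0164,-0.0417,0,0,0.005,0.0164,-0.0417,0,0,0.005,0.0164,-0.0417,0,0,0.005,0.0164,-0.0417,0,0,0.005,0,0,0,0,0.005])

```text
t: 15.32
ee_pos: [0.6514, 0.3058, 0.1679]
orientation: [3.122, 0.334, -0.004]
wrist_force: [0.6, -0.1, -1.8]
gripper_width: 0.206
gripper_force: 23.3
```

Request:
apply_moves(increments=[0,0,0.03,0,0.005,0,0,0.03,0,0.005,0,0,0.008,0,0.005,0,0,0,0,0.005,0,0,0,0,0.005])

```text
t: 15.95
ee_pos: [0.6527, 0.3033, 0.1041]
orientation: [-3.124, -0.33, -0.003]
wrist_force: [-0.3, -0.3, -1.1]
gripper_width: 0.21
gripper_force: 23.3
```

Run:
```python
from m import *
np.set_printoptions(precision=4,suppress=True)
s=cam('scene');t=cam('top');st=env.get_state();print(st['ee_pos'],st['orientation'])
m=np.zeros((600,800,3),np.uint8)
m[:,:500]=cv2.resize(s['frame'][165:285,365:465],(500,600),interpolation=cv2.INTER_CUBIC)
m[:,500:]=cv2.resize(t['frame'][180:300,205:265],(300,600),interpolation=cv2.INTER_CUBIC)
cv2.imwrite('pics/g5.png',m[:,:,::-1])
p=st['ee_pos'];d=np.array([.978,.208,0]);z=np.array([0,0,1]);
for n,c in (('s',s),('t',t)): print(n,'tip level',proj(c,p-.156*d+.0188*z),'collar',proj(c,p-.056*d+.0188*z),'mouth',proj(c,[.4597,.2625,.13]))
```

```text
[0.6526 0.3034 0.1042] [-3.1233 -0.3296 -0.0029]
s tip level [418.9073 229.757 ] collar [438.7601 254.3134] mouth [411.6306 218.1707]
t tip level [229.9349 235.134 ] collar [224.2791 201.6242] mouth [231.8311 248.8027]
```

View pics/g5.png

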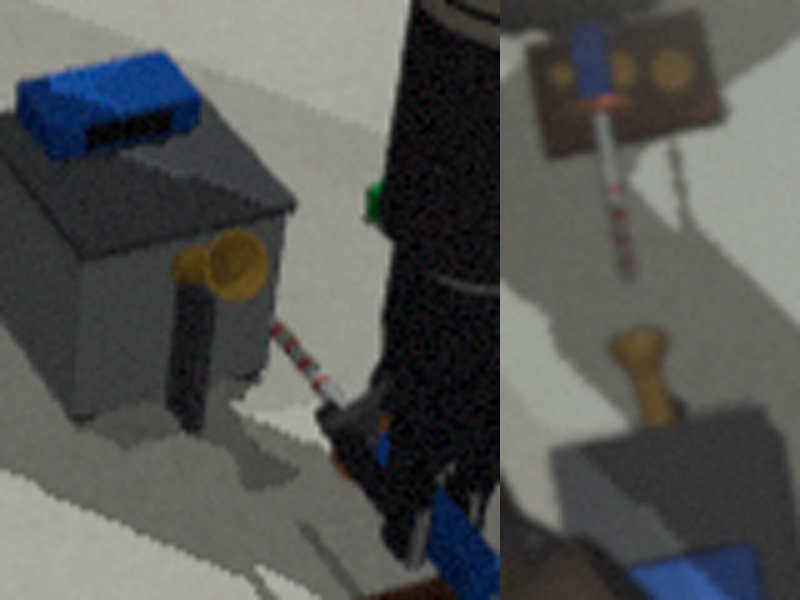

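The tip matches its prediction in both views (scene 419.6,230.4; top 230.6,235.6), so the rod is level and in line with the funnel at (412.6,218). I advance into the throat.

Request:
apply_moves(increments=[-0.02,0,0.002,0,0.005,-0.02,0,0,0,0.005,-0.01,0,0,0,0.005,-0.006,0,0,0,0.005,0,0,0,0,0.005], newtons=20)

```text
t: 16.68
ee_pos: [0.5971, 0.2915, 0.1013]
orientation: [-3.124, -0.33, -0.0]
wrist_force: [-0.5, 0.3, 0.2]
gripper_width: 0.209
gripper_force: 23.6
```

Request:
apply_moves(increments=[-0.003,0,0,0,0.005,-0.003,0,0,0,0.005,0,0,0,0,0.005])

```text
t: 17.05
ee_pos: [0.5934, 0.2911, 0.1018]
orientation: [-3.123, -0.33, -0.007]
wrist_force: [5.8, 1.0, 0.1]
gripper_width: 0.203
gripper_force: 23.6
```

Request:
apply_moves(increments=[-0.0003,0,-0.0068,0,0.005,-0.0005,0,-0.0068,0,0.005,-0.0008,0,-0.0068,0,0.005,-0.001,0,-0.0068,0,0.005,0,0,0,0,0.005])

```text
t: 17.68
ee_pos: [0.5885, 0.2895, 0.1286]
orientation: [-3.124, -0.33, -0.0]
wrist_force: [1.6, -0.6, -2.0]
gripper_width: 0.209
gripper_force: 23.1
```

```bash
cat > pitch.py <<'E'
from m import *
def pitch(yaw=12):
    st=env.get_state();p=st['ee_pos'];d=np.array([np.cos(np.radians(yaw)),np.sin(np.radians(yaw)),0]);n=np.array([-d[1],d[0],0]);z=np.array([0,0,1.])
    g=p+.0188*z; print('ee',p.round(4),'F',np.round(st['wrist_force'],1))
    for nm in ('scene','top'):
        c=avg(nm,2)
        u0,v0=proj(c,g+.025*d).astype(int); x0,y0=max(u0-45,0),max(v0-45,0)
        q=c['frame'][y0:y0+90,x0:x0+90]; k=(blu(q[...,0],q[...,1],q[...,2])>25).astype(np.uint8)
        l=cv2.connectedComponentsWithStats(k); cand=[i for i in range(1,l[0]) if l[2][i,4]>8]
        print(nm,[(l[2][i][:2]+[x0,y0],l[2][i][2:],l[3][i].round(1)+[x0,y0]) for i in cand])
        for ph in (0,5,10,15,20,25,30,35,40):
            a=np.radians(ph);X=np.cos(a)*d+np.sin(a)*z;Z=-np.sin(a)*d+np.cos(a)*z
            pts=[g+e*X+s*.009*n+h*.011*Z for e in (-.05,.05) for s in (-1,1) for h in (-1,1)]
            P=np.array([proj(c,x) for x in pts]); tip=proj(c,g-.156*X)
            print(ph,'bbox',P.min(0).round(1),P.max(0).round(1),'tip',tip.round(1))
E
python3 -c "
from pitch import *
np.set_printoptions(suppress=True)
pitch()"
```

```text
ee [0.5885 0.2895 0.1286] F [ 1.6 -0.6 -2. ]
scene [(array([438, 238]), array([ 15,  20, 182], dtype=int32), array([444.3, 248.2]))]
0 bbox [423.9 227.2] [452.9 261.6] tip [407.8 207.3]
5 bbox [424.  228.4] [452.9 260.4] tip [407.4 211.8]
10 bbox [424.1 229.8] [452.9 259. ] tip [407.2 216.4]
15 bbox [424.1 231.2] [452.7 257.5] tip [407.3 221.1]
20 bbox [424.  232.8] [452.8 256. ] tip [407.6 226. ]
25 bbox [423.9 234.4] [452.9 254.3] tip [408. 231.]
30 bbox [424. 236.] [452.9 252.5] tip [408.7 236. ]
35 bbox [424.1 237.8] [452.9 250.7] tip [409.6 241.1]
40 bbox [424.3 237.6] [452.7 250. ] tip [410.6 246.1]
top [(array([222, 206]), array([ 8, 15, 82], dtype=int32), array([225.4, 213. ]))]
0 bbox [216.7 184.7] [230.  221.2] tip [232.3 256.4]
5 bbox [216.4 184.7] [230.2 221.1] tip [233.1 256.8]
10 bbox [216.2 184.9] [230.3 220.9] tip [233.8 256.7]
15 bbox [216.1 185.1] [230.5 221.1] tip [234.4 256.2]
20 bbox [215.9 184.8] [230.6 221.2] tip [234.9 255.4]
25 bbox [215.8 184.7] [230.6 221.2] tip [235.3 254.2]
30 bbox [215.7 184.7] [230.7 221.1] tip [235.6 252.6]
35 bbox [215.7 184.9] [230.7 220.9] tip [235.8 250.6]
40 bbox [215.7 185.2] [230.7 220.5] tip [235.9 248.4]
```

```bash
cat > shaft.py <<'E'
from m import *
def shaft(yaw=12,box=None):
    st=env.get_state();p=st['ee_pos'];d=np.array([np.cos(np.radians(yaw)),np.sin(np.radians(yaw)),0]);z=np.array([0,0,1.])
    g=p+.0188*z
    c=avg('scene',3)
    A=[proj(c,g-.12*(np.cos(a)*d+np.sin(a)*z)) for a in np.radians([0,10,20,35])]
    u,v=np.mean(A,0).astype(int);x0,y0=u-22,v-28
    q=c['frame'][y0:y0+56,x0:x0+44];w=red(q[...,0],q[...,1],q[...,2])-abs(q[...,1]-q[...,2])*1.5
    l=cv2.connectedComponentsWithStats((w>20).astype(np.uint8))
    B=[(l[3][i]+[x0,y0]).round(1).tolist()+[int(l[2][i,4])] for i in range(1,l[0]) if l[2][i,4]>1]
    print('red',B)
    for ph in (0,5,10,15,20,25,30,35,40):
        a=np.radians(ph);X=np.cos(a)*d+np.sin(a)*z
        print(ph,[proj(c,g-e*X).round(1).tolist() for e in (.062,.1,.13,.156)])
    return c
E
python3 -c "
from shaft import *
c=shaft()
np.save('/tmp/f.npy',c['frame'])"
```

```text
red [[408.0, 217.5, 2], [410.3, 219.3, 3], [413.4, 221.8, 5]]
0 [[425.2, 228.9], [417.8, 220.1], [412.3, 213.3], [407.6, 207.6]]
5 [[425.0, 230.7], [417.6, 222.9], [411.9, 217.0], [407.2, 212.0]]
10 [[424.9, 232.6], [417.4, 225.9], [411.8, 220.9], [407.0, 216.6]]
15 [[424.9, 234.6], [417.4, 229.1], [411.8, 224.9], [407.1, 221.4]]
20 [[424.9, 236.6], [417.6, 232.3], [412.0, 229.0], [407.4, 226.2]]
25 [[425.1, 238.7], [417.9, 235.6], [412.4, 233.2], [407.8, 231.2]]
30 [[425.4, 240.8], [418.3, 238.9], [413.0, 237.4], [408.5, 236.2]]
35 [[425.8, 243.0], [418.9, 242.3], [413.7, 241.7], [409.4, 241.3]]
40 [[426.2, 245.1], [419.6, 245.6], [414.6, 246.0], [410.5, 246.4]]
```

The red shaft bands lie along the 10° prediction, so the rod is pivoting in the throat as planned. I continue the arc to 35°.

Request:
apply_moves(increments=[-0.0013,0,-0.0067,0,0.005,-0.0016,0,-0.0066,0,0.005,-0.0019,0,-0.0065,0,0.005,-0.0022,0,-0.0065,0,0.005,-0.0025,0,-0.0063,0,0.005,-0.0027,0,-0.0062,0,0.005,-0.003,0,-0.0061,0,0.005,-0.0033,0,-0.006,0,0.005,0,0,0,0,0.005])

```text
t: 19.15
ee_pos: [0.5706, 0.2858, 0.1797]
orientation: [-3.124, -0.33, -0.001]
wrist_force: [0.2, 0.4, -0.6]
gripper_width: 0.21
gripper_force: 23.9
```

```bash
python3 -c "
from shaft import *
print(env.get_state()['ee_pos'],env.get_state()['wrist_force']);shaft()"
```

```text
[0.57058352 0.28584432 0.17967331] [ 0.24563164  0.3906159  -0.61610847]
red [[410.0, 217.5, 2], [413.0, 217.5, 2], [416.0, 218.0, 3]]
0 [[424.1, 207.5], [416.7, 198.9], [411.1, 192.4], [406.3, 186.9]]
5 [[423.9, 209.4], [416.4, 201.9], [410.7, 196.2], [406.0, 191.5]]
10 [[423.8, 211.3], [416.3, 205.0], [410.6, 200.2], [405.8, 196.2]]
15 [[423.8, 213.4], [416.3, 208.2], [410.6, 204.4], [405.9, 201.1]]
20 [[423.9, 215.5], [416.5, 211.6], [410.8, 208.6], [406.1, 206.1]]
25 [[424.1, 217.6], [416.8, 214.9], [411.2, 212.9], [406.6, 211.2]]
30 [[424.4, 219.8], [417.2, 218.3], [411.8, 217.3], [407.3, 216.4]]
35 [[424.7, 221.9], [417.8, 221.8], [412.6, 221.6], [408.2, 221.5]]
40 [[425.2, 224.1], [418.5, 225.2], [413.5, 226.0], [409.3, 226.7]]
```

Request:
apply_moves(increments=[-0.0036,0,-0.0058,0,0.005,-0.0036,0,-0.0056,0,0.005,-0.006,0,0.0048,0,0.005,-0.006,0,0.0048,0,0.005,-0.006,0,0.0048,0,0.005,-0.006,0,0.0048,0,0.005,0,0,0,0,0.005])

```text
t: 20.18
ee_pos: [0.5395, 0.2789, 0.1706]
orientation: [3.124, 0.33, -0.001]
wrist_force: [-0.6, -0.0, -0.7]
gripper_width: 0.206
gripper_force: 24.3
```

Going in with almost no force. I continue to the collar stop.

Request:
apply_moves(increments=[-0.006,0,0.0046,0,0.005,-0.006,0,0.0046,0,0.005,-0.006,0,0.0044,0,0.005,-0.006,0,0.0044,0,0.005,-0.006,0,0.0042,0,0.005,0,0,0,0,0.005])

```text
t: 20.92
ee_pos: [0.5097, 0.2724, 0.1483]
orientation: [3.124, 0.33, -0.003]
wrist_force: [-1.6, -0.7, -0.1]
gripper_width: 0.207
gripper_force: 24.4
```

Request:
apply_moves(increments=[-0.002,0,0.0014,0,0.005,-0.002,0,0.0014,0,0.005,-0.002,0,0.0014,0,0.005,0,0,0,0,0.005])

```text
t: 21.42
ee_pos: [0.5057, 0.272, 0.1453]
orientation: [-3.124, -0.33, -0.003]
wrist_force: [2.1, 1.6, 3.6]
gripper_width: 0.209
gripper_force: 24.9
```

Request:
apply_moves(increments=[-0.002,0,0.0014,0,0.005,-0.002,0,0.0014,0,0.005,0,0,0,0,0.005], newtons=40)

```text
t: 21.8
ee_pos: [0.5055, 0.2724, 0.1454]
orientation: [-3.122, -0.333, -0.015]
wrist_force: [12.3, -2.6, 13.4]
gripper_width: 0.201
gripper_force: 44.1
```

Run:
```python
from shaft import *
np.set_printoptions(suppress=True,precision=4)
s=avg('scene',2);t=avg('top',2);st=env.get_state();print(st['ee_pos'],st['wrist_force'],st['moment'])
m=np.zeros((600,800,3),np.uint8)
m[:,:500]=cv2.resize(np.uint8(s['frame'])[170:260,375:450],(500,600),interpolation=cv2.INTER_CUBIC)
m[:,500:]=cv2.resize(np.uint8(t['frame'])[200:280,215:255],(300,600),interpolation=cv2.INTER_CUBIC)
cv2.imwrite('pics/g6.png',m[:,:,::-1])
```

```text
[0.5055 0.2724 0.1454] [10.9224 -2.3868 13.4327] [-1.2802 -3.6402  0.2323]
```

TCP has stalled within 2 mm of the predicted home position, with about 18 N along the axis and the last 5 mm of command absorbed, so the collar is on the rim. I draw back until only the tip is in the throat.

Request:
apply_moves(increments=[0.0082,0,-0.0057,0,0.005,0.0082,0,-0.0057,0,0.005,0.0082,0,-0.0057,0,0.005,0.0082,0,-0.0057,0,0.005,0.0082,0,-0.0057,0,0.005,0.0082,0,-0.0057,0,0.005,0.0082,0,-0.0057,0,0.005,0.0041,0,-0.003,0,0.005,0,0,0,0,0.005], newtons=30)

```text
t: 23.12
ee_pos: [0.5614, 0.2837, 0.1849]
orientation: [-3.124, -0.329, -0.0]
wrist_force: [0.3, -0.5, -0.6]
gripper_width: 0.207
gripper_force: 42.3
```

```bash
python3 -c "
from shaft import *
print(env.get_state()['ee_pos'],env.get_state()['wrist_force']);shaft()"
```

```text
[0.56143065 0.2837211  0.18487111] [ 0.33133606 -0.52385878 -0.55990752]
red [[412.4, 216.8, 5], [415.0, 218.5, 2]]
0 [[422.4, 203.6], [415.1, 195.1], [409.5, 188.6], [404.8, 183.2]]
5 [[422.2, 205.5], [414.8, 198.1], [409.1, 192.5], [404.4, 187.8]]
10 [[422.1, 207.4], [414.7, 201.2], [409.0, 196.5], [404.3, 192.6]]
15 [[422.1, 209.5], [414.7, 204.5], [409.0, 200.7], [404.3, 197.5]]
20 [[422.2, 211.6], [414.8, 207.8], [409.3, 204.9], [404.6, 202.5]]
25 [[422.4, 213.7], [415.1, 211.1], [409.7, 209.2], [405.1, 207.6]]
30 [[422.7, 215.9], [415.6, 214.5], [410.2, 213.5], [405.8, 212.7]]
35 [[423.0, 218.1], [416.2, 218.0], [411.0, 217.9], [406.7, 217.9]]
40 [[423.5, 220.2], [416.9, 221.4], [411.9, 222.3], [407.7, 223.0]]
```

Request:
apply_moves(increments=[0.0041,0,-0.0029,0,0.005,0.0036,0,0.0055,0,0.005,0.0036,0,0.0055,0,0.005,0.0031,0,0.0058,0,0.005,0.0031,0,0.0058,0,0.005,0.0026,0,0.006,0,0.005,0.0026,0,0.006,0,0.005,0,0,0,0,0.005], newtons=20)

```text
t: 24.28
ee_pos: [0.5832, 0.2882, 0.1522]
orientation: [3.124, 0.329, -0.002]
wrist_force: [-0.3, 0.0, 1.4]
gripper_width: 0.201
gripper_force: 40.6
```

```bash
python3 -c "
from shaft import *
print(env.get_state()['ee_pos'],env.get_state()['wrist_force']);shaft()"
```

```text
[0.58315589 0.28820603 0.15223603] [-0.34156921  0.03425538  1.35701432]
red [[408.0, 218.5, 2], [411.0, 219.5, 2], [413.3, 221.0, 3], [416.4, 222.4, 5]]
0 [[425.3, 219.7], [417.9, 210.9], [412.3, 204.2], [407.5, 198.6]]
5 [[425.1, 221.5], [417.6, 213.8], [411.9, 208.0], [407.2, 203.1]]
10 [[425.0, 223.4], [417.5, 216.9], [411.8, 211.9], [407.0, 207.8]]
15 [[425.0, 225.4], [417.5, 220.1], [411.8, 216.0], [407.1, 212.6]]
20 [[425.1, 227.5], [417.6, 223.3], [412.0, 220.2], [407.3, 217.5]]
25 [[425.2, 229.6], [417.9, 226.7], [412.4, 224.4], [407.8, 222.6]]
30 [[425.5, 231.8], [418.4, 230.0], [413.0, 228.7], [408.5, 227.6]]
35 [[425.9, 233.9], [419.0, 233.4], [413.7, 233.1], [409.4, 232.8]]
40 [[426.3, 236.1], [419.7, 236.8], [414.6, 237.4], [410.5, 237.9]]
```

Now at about 20° as planned. I continue down to level.

Request:
apply_moves(increments=[0.002,0,0.0062,0,0.005,0.002,0,0.0062,0,0.005,0.0014,0,0.0064,0,0.005,0.0014,0,0.0064,0,0.005,0.0008,0,0.0065,0,0.005,0.0008,0,0.0065,0,0.005,0.0003,0,0.0065,0,0.005,0.0003,0,0.0065,0,0.005,0,0,0,0,0.005])

```text
t: 25.55
ee_pos: [0.5925, 0.2905, 0.1017]
orientation: [-3.124, -0.33, -0.001]
wrist_force: [2.2, 0.5, 1.6]
gripper_width: 0.203
gripper_force: 40.2
```

```bash
python3 -c "
from shaft import *
print(env.get_state()['ee_pos'],env.get_state()['wrist_force']);shaft()"
```

```text
[0.5925285  0.29045494 0.10165848] [2.17290281 0.46004085 1.64837807]
red [[408.3, 218.0, 3], [411.3, 220.3, 3], [414.0, 223.8, 6], [416.7, 227.2, 6]]
0 [[425.0, 238.3], [417.7, 229.3], [412.2, 222.5], [407.6, 216.7]]
5 [[424.8, 240.1], [417.5, 232.1], [411.9, 226.1], [407.2, 221.0]]
10 [[424.7, 241.9], [417.3, 235.1], [411.7, 229.9], [407.0, 225.5]]
15 [[424.7, 243.9], [417.3, 238.2], [411.8, 233.8], [407.1, 230.2]]
20 [[424.8, 245.9], [417.5, 241.3], [412.0, 237.9], [407.4, 235.0]]
25 [[424.9, 247.9], [417.8, 244.6], [412.4, 242.0], [407.8, 239.9]]
30 [[425.2, 250.0], [418.2, 247.9], [412.9, 246.2], [408.5, 244.9]]
35 [[425.6, 252.1], [418.8, 251.2], [413.7, 250.5], [409.4, 249.9]]
40 [[426.0, 254.2], [419.5, 254.5], [414.5, 254.7], [410.4, 254.9]]
```

The bands lie on the level line. I pull the tip straight out of the funnel and check for level.

Request:
apply_moves(increments=[0.005,0,0,0,0.005,0.015,0,-0.0005,0,0.005,0.02,0,0,0,0.005,0.02,0,0,0,0.005,0,0,0,0,0.005,0,0,0,0,0.005], newtons=60)

```text
t: 26.45
ee_pos: [0.6506, 0.3025, 0.1016]
orientation: [3.124, 0.329, -0.002]
wrist_force: [0.2, -0.6, -0.7]
gripper_width: 0.198
gripper_force: 63.4
```

```bash
python3 -c "
from shaft import *
print(env.get_state()['ee_pos'],env.get_state()['wrist_force']);shaft()"
```

```text
[0.65058343 0.30247673 0.10157639] [ 0.1560416  -0.55820809 -0.7319373 ]
red [[419.5, 231.0, 4], [422.5, 233.5, 2], [425.0, 237.5, 4], [428.2, 241.0, 6]]
0 [[436.8, 253.1], [429.1, 243.6], [423.2, 236.3], [418.2, 230.1]]
5 [[436.5, 254.9], [428.7, 246.4], [422.8, 239.9], [417.8, 234.5]]
10 [[436.4, 256.8], [428.5, 249.4], [422.6, 243.8], [417.6, 239.1]]
15 [[436.4, 258.7], [428.5, 252.5], [422.6, 247.8], [417.6, 243.9]]
20 [[436.4, 260.8], [428.7, 255.7], [422.8, 251.9], [417.8, 248.7]]
25 [[436.6, 262.9], [428.9, 259.1], [423.1, 256.2], [418.3, 253.7]]
30 [[436.9, 265.0], [429.4, 262.4], [423.7, 260.5], [419.0, 258.8]]
35 [[437.2, 267.2], [429.9, 265.8], [424.4, 264.8], [419.8, 264.0]]
40 [[437.7, 269.4], [430.7, 269.3], [425.3, 269.2], [420.9, 269.1]]
```

Request:
apply_moves(increments=[0,0,-0.03,0,0.005,0,0,-0.04,6,0.005,0,0,0,6,0.005,-0.0049,0.05,0,0,0.005,-0.0049,0.05,0,0,0.005,-0.0049,0.05,0,0,0.005,-0.0049,0.05,0,0,0.005,-0.0049,0.05,0,0,0.005,-0.0049,0.05,0,0,0.005,-0.0049,0.05,0,0,0.005])

```text
t: 27.85
ee_pos: [0.6162, -0.0486, 0.173]
orientation: [-3.141, -0.002, -0.001]
wrist_force: [1.3, 0.5, -0.9]
gripper_width: 0.204
gripper_force: 63.3
```

Request:
apply_moves(increments=[-0.0049,0.05,0,0,0.005,-0.0049,0.05,0,0,0.005,-0.0049,0.05,0,0,0.005,-0.0049,0.05,0,0,0.005,-0.0049,0.04,0,0,0.005,0,0.0095,0.02,0,0.005,0,0,0.03,0,0.005,0,0,0.02,0,0.005,0,0,0.02,0,0.005,0,0,0,0,0.005])

```text
t: 29.1
ee_pos: [0.5911, -0.2955, 0.0803]
orientation: [-3.14, -0.002, 0.006]
wrist_force: [-0.3, -0.9, -0.6]
gripper_width: 0.201
gripper_force: 63.4
```

Run:
```python
from shaft import *
np.set_printoptions(suppress=True,precision=4)
st=env.get_state();print(st['ee_pos'],st['orientation'],st['wrist_force']);shaft(0)
s=avg('scene',2);t=avg('top',2)
m=np.zeros((600,800,3),np.uint8)
m[:,:480]=cv2.resize(np.uint8(s['frame'])[215:315,165:245],(480,600),interpolation=cv2.INTER_CUBIC)
m[:,480:]=cv2.resize(np.uint8(t['frame'])[180:285,380:436],(320,600),interpolation=cv2.INTER_CUBIC)
cv2.imwrite('pics/g7.png',m[:,:,::-1])
for z in (.06,.075,.09,.1,.12): print(z,'s',proj(s,[.4362,-.2967,z]),'t',proj(t,[.4362,-.2967,z]))
```

```text
[ 0.5911 -0.2955  0.0803] [-3.1404 -0.002   0.006 ] [-0.3014 -0.8828 -0.634 ]
red [[201.5, 258.0, 2]]
0 [[189.9, 267.0], [190.4, 256.7], [190.9, 248.8], [191.2, 242.2]]
5 [[190.2, 268.8], [191.0, 259.5], [191.5, 252.4], [192.0, 246.5]]
10 [[190.5, 270.6], [191.5, 262.4], [192.2, 256.2], [192.8, 251.0]]
15 [[190.9, 272.6], [192.0, 265.5], [192.8, 260.2], [193.5, 255.8]]
20 [[191.2, 274.6], [192.4, 268.8], [193.4, 264.3], [194.2, 260.6]]
25 [[191.4, 276.7], [192.9, 272.1], [194.0, 268.6], [194.9, 265.6]]
30 [[191.7, 278.9], [193.3, 275.5], [194.5, 272.9], [195.5, 270.7]]
35 [[192.0, 281.1], [193.7, 278.9], [195.0, 277.3], [196.1, 275.9]]
40 [[192.2, 283.3], [194.0, 282.4], [195.4, 281.8], [196.6, 281.2]]
0.06 s [193.0248 254.3375] t [424.8712 263.263 ]
0.075 s [192.1467 249.8564] t [425.7131 262.7277]
0.09 s [191.257  245.3159] t [426.57   262.1828]
0.1 s [190.6573 242.2553] t [427.1499 261.8141]
0.12 s [189.4418 236.0521] t [428.3305 261.0634]
```

View pics/g7.png

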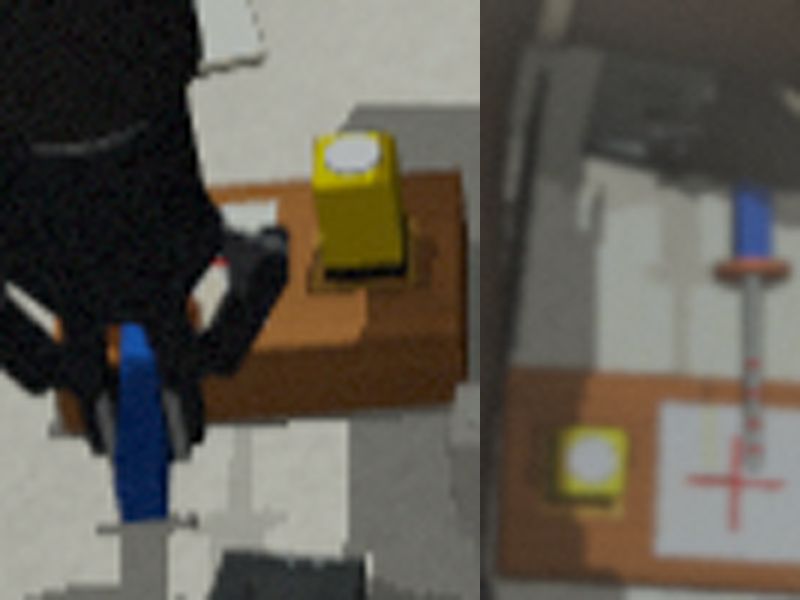

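The picture shows the tip at top (427.8,261.9), within about 2 mm of over the cross. The lamp has a dark band under its yellow head at scene (226,260), so I check its seating height and the rod's level numerically.

Run:
```python
from m import *
np.set_printoptions(suppress=True,precision=4)
s=avg('scene',4);t=avg('top',4)
old=cv2.imread('pics/scene0.png')[:,:,::-1].astype(float)
def colprof(img,u,v0,v1): 
    p=img[v0:v1,u-1:u+2].mean(1); return [(v0+i,int(yel(*x)),int(x.sum()/3)) for i,x in enumerate(p)]
print('now',colprof(s['frame'],226,236,266));print('park',colprof(old,208,292,328))
c=np.array([.4393,-.2168]);k=np.array([.637,-.2525])
for nm,b,z0 in (('now',c,.04),('park',k,.036)):
    print(nm,'front bottom',proj(s,[b[0]+.017,b[1],z0]),'front top',proj(s,[b[0]+.017,b[1],z0+.056]),'back top',proj(s,[b[0]-.017,b[1],z0+.056]),'raised5',proj(s,[b[0]+.017,b[1],z0+.005]))
p=env.get_state()['ee_pos'];g=p+[0,0,.0188]
for ph in (-5,0,5,10):
    a=np.radians(ph);X=np.array([np.cos(a),0,np.sin(a)]);Z=np.array([-np.sin(a),0,np.cos(a)])
    print(ph,'rear top',proj(s,g+.05*X+.011*Z),'rear bot',proj(s,g+.05*X-.011*Z),'collar top front',proj(s,g-.05*X+.02*Z),'TOP tip',proj(t,g-.156*X),'collar',proj(t,g-.053*X))
x0,y0=180,255
q=s['frame'][y0:310,188];print('blue col188',[(y0+i,int(blu(*x))) for i,x in enumerate(q)])
```

```text
now [(236, 12, 101), (237, 72, 133), (238, 25, 169), (239, 1, 179), (240, -1, 179), (241, -1, 169), (242, 4, 145), (243, 54, 120), (244, 143, 101), (245, 127, 85), (246, 94, 64), (247, 90, 62), (248, 90, 61), (249, 89, 62), (250, 88, 61), (251, 90, 60), (252, 89, 61), (253, 88, 61), (254, 89, 61), (255, 88, 60), (256, 89, 61), (257, 90, 61), (258, 74, 55), (259, 37, 31), (260, -1, 8), (261, 16, 29), (262, 39, 44), (263, 44, 56), (264, 44, 64), (265, 50, 66)]
park [(292, 8, 154), (293, 24, 142), (294, 38, 139), (295, 7, 154), (296, -2, 160), (297, -2, 160), (298, -2, 160), (299, -2, 160), (300, -1, 160), (301, -1, 143), (302, 55, 119), (303, 148, 99), (304, 130, 86), (305, 92, 61), (306, 72, 55), (307, 74, 52), (308, 75, 53), (309, 76, 52), (310, 76, 50), (311, 74, 53), (312, 75, 50), (313, 73, 54), (314, 77, 53), (315, 78, 52), (316, 74, 53), (317, 74, 53), (318, 37, 36), (319, 1, 8), (320, -1, 19), (321, 0, 36), (322, -1, 38), (323, -2, 60), (324, -1, 76), (325, -1, 57), (326, -1, 40), (327, -1, 42)]
now front bottom [225.4786 262.3188] front top [222.9603 245.5387] back top [222.84
[... 681 characters left out ...]
 ] collar top front [188.3241 265.9392] TOP tip [425.6839 261.8435] collar [426.4381 226.5822]
blue col188 [(255, 0), (256, 3), (257, 2), (258, 3), (259, 0), (260, 3), (261, 0), (262, 4), (263, 3), (264, 1), (265, 0), (266, 3), (267, 0), (268, 2), (269, 51), (270, 95), (271, 105), (272, 108), (273, 105), (274, 89), (275, 65), (276, 57), (277, 49), (278, 51), (279, 50), (280, 50), (281, 51), (282, 49), (283, 51), (284, 53), (285, 53), (286, 52), (287, 51), (288, 50), (289, 52), (290, 49), (291, 53), (292, 50), (293, 50), (294, 52), (295, 52), (296, 56), (297, 55), (298, 53), (299, 51), (300, 52), (301, 41), (302, 2), (303, -6), (304, -7), (305, -6), (306, -6), (307, -6), (308, -7), (309, -6)]
```

The lamp shows the same band pattern in its park, with its top edge at the seated prediction (245), so it is fully home. The rod is level to within a few degrees, its tip is about 6 cm over the cross, and nothing else is touched. I hand in.

```bash
python3 -c "
from h import *
print(env.hand_in())"
```

```text
the job is handed in; nothing more can be done
None
```

The job is handed in: the lamp is seated in the socket, the rod went down the dip tube to its collar stop and came out again, and the arm holds it level about 6 cm over the red cross; "level" rests on camera readings good to about 3 degrees, and no verdict was returned.

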